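# Slide a bearing bush round a bent stabiliser bar and shut its cap

## Task

Thread the brass bush, round nose first, onto the low free end of the bent steel bar, ease it up round the bend and along until its nose is fully home against the boss of the stand; then swing the hinged cap right over and shut it so that its lip drops into the bush's groove. Let go of everything and leave the other tools on the bench where they lie.

Things in the scene. Friction and masses are not known exactly. Their poses are not given: they have to be found in the camera images.
- bush: Brass bearing bush, loose, about 0.3 kg, 74 mm long, lying left of the stand. Along its x axis (bore, 22 mm, right through): square head 54 x 54, 38 long; groove 30 dia, 16 wide; round nose 46 dia, 20 long. Origin: centre of the head's underside; x to the nose, z up; bore axis at z = 27 mm. Grip the head on its two sides, across the bore. At the start the nose points roughly to the left (+y).
- bush_head (a point): Point in the middle of the bush's square head, on the bore axis; axes as the bush. The nose's end lies 55 mm ahead along x, the head's back face 19 mm behind.
- bush_nose (a point): Centre of the nose's end face, on the bore axis; axes as the bush.
- stand: Heavy green cast stand with a bent steel bar, 16 mm dia, fixed. Origin: on the bench under the bar, in the boss's stop face; x away from the robot, y left along the level bar, z up. Bar (in the y-z plane, centre line): from y = 0 level to -y for 85 mm at z = 190, then a 35 degree bend down, arc radius 200, then 35 mm straight to its free end. Base plate 112 x 170 x 12 mm, y = -85 to 85.
- bar_seat (a point): Point on the bar's axis in the stop face of the boss (stand 0, 0, 190 mm); axes as the stand. The bush is home when its nose's end is here. The boss is a disc of 60 mm dia, y = 0 to 19. A half-round cradle under the bar (inner radius 27.5, outer 32, y = -22 to 0) surrounds the lower half of the nose without touching it.
- bar_tip (a point): Extreme point of the bar's free, rounded end, at stand y = -228, z = 134 mm; the bar slopes down at 35 degrees towards -y here. Axes as the stand. The bush goes on only over this end; nothing but the bar stands at stand y = -228 to -85. Keep clear of the press lever's knob behind it (world x over 0.67, y -0.18, z 0.34 to 0.40 m) and the vice in front (x under 0.42, y -0.13 to -0.03, z under 0.13).
- cap (a joint): Hinge of the green half-round cap over the cradle, rad: 0 shut, 2.9 laid right back away from the robot; starts at 2.5 to 2.8 and stays where left (friction 0.05 N m, 0.09 kg). Axis along the stand's y at x = 37, z = 190 mm. Its steel lip, 5 mm thick at y = -26 to -31, drops into the bush's groove if the bush is home; else it lands on the nose and the cap cannot shut.
- cap_ear (a point): Middle of the cap's ear, the flat tab at the cap's end away from the hinge: 36 mm long, 22 wide along the stand's y, 7 thick, 89 mm from the hinge axis; its own x points to the hinge when shut. Can be pinched across its width and carried over in an arc. Shut, it is at stand x = -52, y = -12, z = 194.5 mm; a 13 mm wide fixed ear lies under it.
- mallet: Wooden mallet, 262 mm, lying behind the bush; leave alone.
- chisel_1: Chisel with a brown wooden handle, 258 mm, lying behind the stand; leave alone.
- tape_roll: Roll of pale tape, 96 mm diameter and 25 mm high, lying in front of the stand; leave alone.
- secateurs: Red-handled secateurs, 189 mm, 17 mm high, lying to the right of the bar's free end; leave alone.
- match_box: Match box, 37 x 58 x 17 mm, behind the stand; leave alone.
- brush_1: Wooden scrubbing brush, 152 mm long, 46 mm high, near the right edge of the bench; leave alone.
- offcut_1: Offcut of wood, 45 x 90 mm, 28 mm high, lying on the bench under the bar; leave alone.

How it is judged (in metres and radians):
On the way, in this order (a step that is already met when the one before it is completed fails the run):
1. the bush is on the bar with its nose home against the boss, the cap not yet shut (y of bush_nose in the frame of bar_seat above -0.006 m and distance between bush_nose and bar_seat below 0.009 m and angle between the x axis of bush and the y axis of stand, either way round below 0.15 rad), for 0.2 s.
2. the cap is shut over the bush (value of joint cap below 0.08 rad), for 0.2 s.
At the end, for the whole second after the job is handed in: The bush is on the level part of the bar at rest, its nose's end within 6 mm of the boss's stop face (9 mm from bar_seat in all), its axis within 0.15 rad of the bar; the cap is shut to within 0.08 rad; everything is released (all of step 1 and value of joint cap below 0.08 rad and linear speed of bush below 0.02 m/s); the robot touches nothing.
It fails at once if another tool on the bench is shifted by more than 40 mm (distance of any of mallet, chisel_1, tape_roll, secateurs, match_box, brush_1, offcut_1 from where it was at the start of the episode above 0.04 m).
It also fails if it takes over 72 s, if anything falls off the work surface, if the arm or the gripper's body presses on something with over 40 N, if the wrist force passes 120 N, or if a joint passes its speed limit or range.

## Robot

A 6-joint arm with a two-finger parallel gripper is mounted at the origin on a cart in front of the work surface, level with it; the furniture and walls round the work are solid. World frame = base frame: x ahead of the robot, y to its left, z up, the work surface at z = 0. Lengths are in mm, angles in rad, forces in N, time in s.
With the tool pointing down it reaches from about 300 to 875 mm from the base axis. Payload 6.4 kg.
Tool frame: the origin (TCP) lies at the very end of the fingers, on their centre line; the grasp point (between the pads) lies env.tcp_to_grasp behind it (env.tcp_to_grasp is the distance from the TCP to the grasp point, in mm); z points along the fingers, y is the line along which they close (so a half turn about z gives the same grasp; the last joint's range is limited). The gripper opens to 88 mm and grips with 3 to 60 N. Pads are 18 mm wide; open, the fingers measure 123 mm over their backs; the gripper's body (75 mm by 187 mm) begins 45 mm behind the grasp point.
Start: joints at [0.935, 0.181, 1.607, -0, 1.354, -0.206], TCP at [239.587, 522.723, 238.714] pointing down, gripper open.
Joint ranges: [-2.99, 2.99], [-0.89, 2.07], [0.3, 2.58], [-1.14, 4.28], [0, 2.63], [-3.12, 3.12]. Speed limits (rad/s): [2.57, 2.57, 3.01, 3.14, 3.14, 3.14].

## Interface

Orientations are given as a 3x3 rotation matrix whose columns are the frame's x, y, z axes.
In Python, from workcell import env gives the robot as it stands.
- The arm moves only by the tool move_arm, never from a script. Its arguments are lists of equal length, an entry for each row: "dp": the shift along the tool's x, y, z each as a share of 25 mm, from -1 to 1, a list of three; "twist": the turn, a rotation vector about the tool's x, y, z each as a share of pi rad, from -1 to 1, a list of three; "jaw": the opening, from 0 (shut) to 1 (fully open). In form: {"dp": [[dx, dy, dz], ...], "twist": [[wx, wy, wz], ...], "jaw": [jaw, ...]}. A call has 1 to 20 rows; each row shifts and turns the commanded pose from where the row before left it, along the tool's axes as they then stand; what a row does not reach is not made up. A row lasts 1/8 s, in which the tool goes at most 62.5 mm and 10.7 degrees, less where a joint would pass 70% of its speed; a pose out of reach is approached as far as the arm can. A call with a number of a shift or a turn outside -1 to 1 is refused whole. A call with a gripper value outside its range is refused whole. The fingers move at their own pace and stop on an object; the grip force is fixed at half the most. Time passes only in rows, so rows that do not move let the fingers close. It gives the time, the measured TCP pose, the force, the opening and the grip force at its end, in the units of the state.
- env.read_state(): the state, without advancing time (a new reading comes with each control period).
- env.grab_frame(name): name is "side" or "top"; returns the picture (480x640x3 uint8, red, green, blue); there is no depth.
- env.camera_model(name): a dict with "fx", "fy", "cx", "cy" (pixels), "R" (3x3) and "t" (3): a world point X has camera coordinates R X + t. Camera axes: x right, y down, z forward; pixel columns grow to the right and rows downward; lengths in mm; the calibration is good to about 2 mm. A picture is of the moment at which its call begins. camera_model takes no time and is no camera call.
- env.job_done(): hands the job in; it is judged then, once.
The state is a dict: "t": time; "qpos": joint angles; "qd": joint speeds; "effort": joint torques, N m; "tool_pos": TCP position; "tcp_rot": TCP orientation; "contact_force": force on the tool from outside, world axes, zero at the start; "moment": the same for the moment, N m; "finger_gap": finger opening in mm; "grip_force": force on a finger pad.
Only numpy, scipy, OpenCV 4.12 (cv2) and the standard library are available. Lean on these libraries where they do the work, as an engineer would, in place of code of your own. Each camera call takes 0.05 s, during which the arm holds its last target. There are 200 camera calls.

## Working session

There is one attempt and no reset: what is moved stays moved. The work goes in short steps, Python scripts to look and compute and a tool call to move; the robot and the scene stay as the last step left them, time stands still between calls to the robot, and variables do not carry over. Pictures are saved under pics/ and viewed, at most 10 in all, crops included, and the job is handed in when it is done.

Besides the shell and the picture viewer there is one more tool, called after ">>>" by a JSON object that holds its "api" and its "payload". move_arm: Moves the arm, as the interface text tells. Its arguments: {"type":"object","properties":{"dp":{"type":"array"},"twist":{"type":"array"},"jaw":{"type":"array"}},"required":["dp","twist","jaw"]}

```bash
ls; mkdir -p pics; python3 - <<'E'
from workcell import env
import cv2
for n in("side","top"):
    cv2.imwrite(f"pics/{n}0.png",env.grab_frame(n)[:,:,::-1]); print(n,env.camera_model(n))
s=env.read_state();print(s,env.tcp_to_grasp)
E
```

```text
pics
side {'fx': 467.78489013699095, 'fy': 467.78489013699095, 'cx': 321.77847923381086, 'cy': 234.20938735034238, 'R': array([[-0.99740403, -0.06961508,  0.01841035],
       [-0.0666363 ,  0.79541957, -0.60238468],
       [ 0.0272911 , -0.60204771, -0.79799358]]), 't': array([ 554.88062774,   36.77366772, 1482.31582834])}
top {'fx': 435.8993837691443, 'fy': 435.8993837691443, 'cx': 320.1085098698132, 'cy': 238.7257701594635, 'R': array([[-0.01953439, -0.99979117,  0.00600221],
       [-0.98718903,  0.01833663, -0.15849789],
       [ 0.15835473, -0.00902147, -0.98734107]]), 't': array([ 108.35777375,  569.03041655, 1024.65326118])}
{'t': 0.1, 'qpos': array([ 9.34696513e-01,  1.81434136e-01,  1.60790364e+00,  6.16674052e-06,
        1.35381443e+00, -2.06342206e-01]), 'qd': array([-0.00103703, -0.00069406, -0.00314412,  0.00043605,  0.00028687,
       -0.00158699]), 'effort': array([ 1.13812253e-03, -4.34823596e+01, -3.42697906e+01,  7.03480141e-02,
        3.40288540e-02, -1.62827303e-05]), 'tool_pos': array([239.28454879, 522.31343848, 237.92069121]), 'tcp_rot': array([[-9.09066063e-01,  4.16650965e-01, -9.31315045e-04],
       [ 4.16651879e-01,  9.09065260e-01, -1.25095442e-03],
       [ 3.25414789e-04, -1.52523437e-03, -9.99998784e-01]]), 'contact_force': array([-0.11558162, -0.18403719, -0.54228667]), 'moment': array([ 0.04447222, -0.01242127, -0.00311583]), 'grip_force': 0.0, 'finger_gap': 88.30134103858062} 18.700000000000003
```

View pics/side0.png

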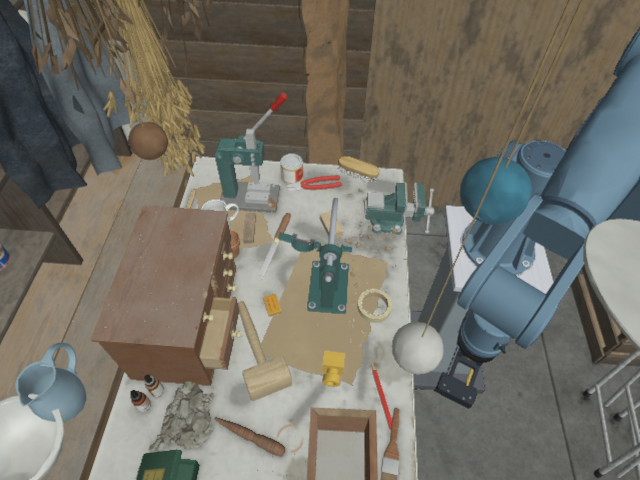

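View pics/top0.png

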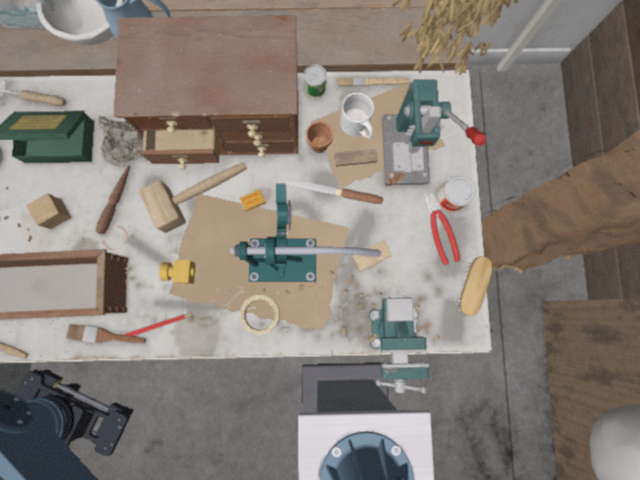

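The side view shows the brass bush at (333,366) and the stand at (328,280). In the top view the bush is at (178,271), the stand base at (283,260), the bar tip at (380,253) and the open cap at (283,207). Next I'll zoom in on these.

```bash
cat > h.py <<'E'
import numpy as np, cv2
from workcell import env
def cam(n):
    c=env.camera_model(n); return c,-c["R"].T@c["t"]
def ray(n,u,v):
    c,o=cam(n); d=c["R"].T@np.array([(u-c["cx"])/c["fx"],(v-c["cy"])/c["fy"],1]); return o,d/np.linalg.norm(d)
def plane(n,u,v,z):
    o,d=ray(n,u,v); return o+d*(z-o[2])/d[2]
def tri(a,b):
    o1,d1=ray("top",*a);o2,d2=ray("side",*b)
    k=np.linalg.lstsq(np.c_[d1,-d2],o2-o1,rcond=None)[0]
    p,q=o1+k[0]*d1,o2+k[1]*d2; return (p+q)/2,np.linalg.norm(p-q)
def proj(n,X):
    c,_=cam(n);p=c["R"]@np.asarray(X,float)+c["t"];return np.array([c["fx"]*p[0]/p[2]+c["cx"],c["fy"]*p[1]/p[2]+c["cy"]])
def crop(n,x,y,w,h,k,out):
    im=env.grab_frame(n)[y:y+h,x:x+w,::-1]; cv2.imwrite(out,cv2.resize(im,None,fx=k,fy=k,interpolation=cv2.INTER_CUBIC))
E
python3 - <<'E'
from h import *
crop("top",150,170,260,140,3,"pics/a.png")
crop("side",255,190,140,200,3,"pics/b.png")
for n in("top","side"):
    im=env.grab_frame(n);hsv=cv2.cvtColor(im,cv2.COLOR_RGB2HSV)
    m=cv2.inRange(hsv,(20,150,100),(32,255,255))
    k,l,st,c=cv2.connectedComponentsWithStats(m)
    for i in range(1,k):
        if st[i,4]>60: print(n,st[i],c[i])
E
```

```text
side [323 351  21  35 576] [332.75       367.60416667]
```

View pics/a.png

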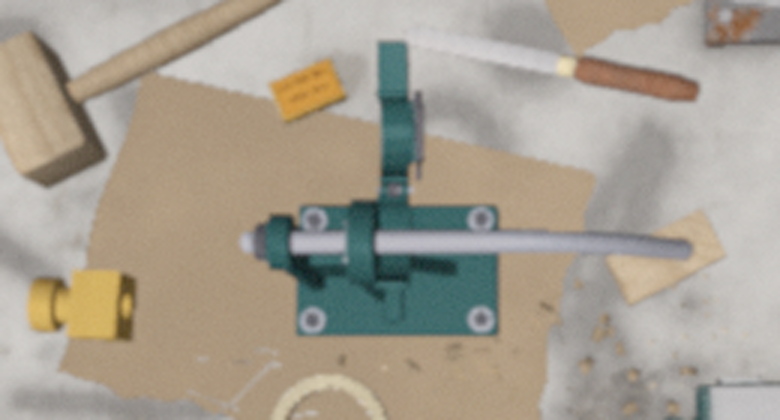

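View pics/b.png

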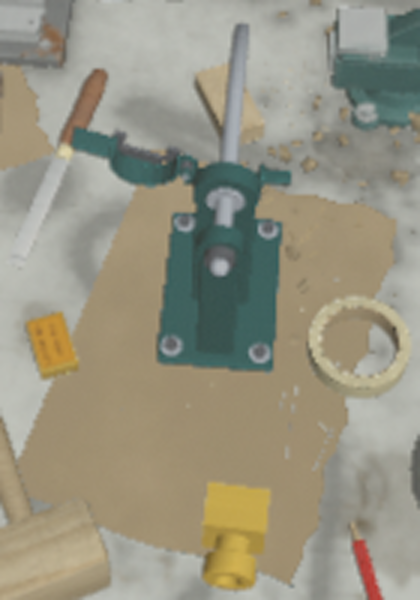

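In the crops, the plate's corners, the bolts, the bush head's top face and the bar tip (top at about (380,252.5), side at about (335,199)) are all clear. I'll compute the poses from these.

```bash
python3 - <<'E'
from h import *
np.set_printoptions(precision=1,suppress=True)
T=lambda x,y:(150+x/3,170+y/3)
S=lambda x,y:(255+x/3,190+y/3)
print("cams",cam("top")[1],cam("side")[1])
print("plate top"); 
for p in[(301,206),(498,206),(498,334),(297,335)]: print(plane("top",*T(*p),12))
print("plate side")
for p in[(175,213),(282,221),(273,370),(157,362)]: print(plane("side",*S(*p),12))
print("bolts t");
for p in[(315,219),(481,219),(481,320),(313,320)]: print(plane("top",*T(*p),16))
print("bolts s")
for p in[(184,222),(269,229),(260,351),(171,345)]: print(plane("side",*S(*p),16))
print("bush t")
for p in[(75,269),(122,270),(122,339),(71,338)]: print(plane("top",*T(*p),54))
print("bush s")
for p in[(207,483),(270,487),(267,531),(205,525)]: print(plane("side",*S(*p),54))
print("tip",tri(T(691,248),S(241,25)))
# brass masks
for n,(x,y,w,h) in dict(top=(150,250,60,45),side=(315,340,40,55)).items():
    im=env.grab_frame(n)[y:y+h,x:x+w];hsv=cv2.cvtColor(im,cv2.COLOR_RGB2HSV)
    m=cv2.inRange(hsv,(18,140,60),(35,255,255)); ys,xs=np.nonzero(m);print(n,m.sum()/255,xs.min()+x,xs.max()+x,ys.min()+y,ys.max()+y)
    if n=="top":
        for c in range(xs.min(),xs.max()+1): print(c+x,ys[xs==c].min()+y,ys[xs==c].max()+y,end="; ")
E
```

```text
cams [ 401.6  107.1 1101.2] [ 515.4  901.8 1194.8]
plate top
[579.7 273.6  12. ]
[576.6 107.6  12. ]
[469.  109.5  12. ]
[471.4 276.3  12. ]
plate side
[574.4 113.2  12. ]
[465.9 114.1  12. ]
[468.6 281.9  12. ]
[577.7 282.2  12. ]
bolts t
[567.8 261.2  16. ]
[565.2 122.   16. ]
[480.6 123.4  16. ]
[483.2 262.5  16. ]
bolts s
[564.3 126.   16. ]
[478.8 127.4  16. ]
[481.7 265.1  16. ]
[565.9 265.4  16. ]
bush t
[525.  448.2  54. ]
[523.4 410.5  54. ]
[468.2 409.   54. ]
[469.7 449.6  54. ]
bush s
[522.6 416.   54. ]
[468.5 415.5  54. ]
[469.5 454.5  54. ]
[521.7 453.3  54. ]
tip (array([521.3, -35.3, 136.6]), np.float64(1.965368879998042))
top 144.0 162 193 262 282
162 264 278; 163 264 266; 164 264 268; 165 264 267; 166 264 276; 167 265 278; 168 264 278; 169 264 277; 170 265 266; 171 267 267; 172 267 267; Traceback (most recent call last):
  File "<stdin>", line 24, in <module>
    return umr_minimum(a, axis, None, out, keepdims, initial, where)
ValueError: zero-size array to reduction operation minimum which has no identity
```

```bash
cat > plan.py <<'E'
import json,os
from h import *
from scipy.spatial.transform import Rotation as Ro
F="cmd.json"
def load():
    if os.path.exists(F):
        d=json.load(open(F));return np.array(d["R"]),np.array(d["p"])
    s=env.read_state();return s["tcp_rot"],np.array([239.587,522.723,238.714])
def save(R,p): json.dump(dict(R=R.tolist(),p=p.tolist()),open(F,"w"))
def tilt(a,yaw=0.): # tool: y along world x, leaning a deg (z=(0,sin a,-cos a))
    B=np.array([[0,1,0],[1,0,0],[0,0,-1.]])
    return Ro.from_euler("z",yaw).as_matrix()@Ro.from_euler("x",a,degrees=True).as_matrix()@B
def rows(wps,store=True):
    "wps: (R,p,n,jaw)"
    R,p=load();D,T,J=[],[],[]
    for Rt,pt,n,j in wps:
        R0,p0=R,p;w=Ro.from_matrix(R0.T@Rt).as_rotvec()
        for i in range(1,n+1):
            pi=p0+(pt-p0)*i/n; Ri=R0@Ro.from_rotvec(w*i/n).as_matrix()
            d=np.round(R.T@(pi-p)/25,2)+0.; t=np.round(Ro.from_matrix(R.T@Ri).as_rotvec()/np.pi,3)+0.
            assert abs(d).max()<=1 and np.linalg.norm(t)*180<10.7,(d,t)
            p=p+R@d*25;R=R@Ro.from_rotvec(t*np.pi).as_matrix()
            D.append(d.tolist());T.append(t.tolist());J.append(j)
    print(len(D));print('dp',json.dumps(D));print('tw',json.dumps(T));print('jaw',J)
    print("end",p.round(1))
    if store: save(R,p)
def check():
    s=env.read_state();R,p=load()
    print("t",round(s["t"],2),"pos",s["tool_pos"].round(1),"err",(s["tool_pos"]-p).round(1),"roterr",Ro.from_matrix(R.T@s["tcp_rot"]).as_rotvec().round(3),
     "F",s["contact_force"].round(1),"M",s["moment"].round(2),"gap",round(s["finger_gap"],1),"q",s["qpos"].round(2))
E
python3 - <<'E'
from plan import *
T=lambda x,y:(150+x/3,170+y/3)
S=lambda x,y:(255+x/3,190+y/3)
print("ear",tri(T(393,58),S(92,140)))
R=tilt(15);h=np.array([496,432,27.]);g=h+18.7*R[:,2]
rows([(R,g-R[:,2]*150,15,1.0)])
E
```

```text
ear (array([645.54591866, 179.29277164, 217.91140577]), np.float64(7.3054407650456215))
15
dp [[-0.76, -0.02, 0.23], [-0.76, 0.04, 0.21], [-0.76, 0.09, 0.2], [-0.76, 0.15, 0.2], [-0.74, 0.21, 0.18], [-0.73, 0.25, 0.17], [-0.72, 0.31, 0.17], [-0.68, 0.36, 0.15], [-0.66, 0.42, 0.15], [-0.63, 0.46, 0.15], [-0.6, 0.5, 0.14], [-0.56, 0.55, 0.14], [-0.52, 0.58, 0.14], [-0.47, 0.63, 0.13], [-0.43, 0.65, 0.13]]
tw [[-0.003, 0.005, 0.024], [-0.003, 0.005, 0.024], [-0.004, 0.005, 0.024], [-0.003, 0.005, 0.024], [-0.003, 0.005, 0.024], [-0.003, 0.005, 0.024], [-0.003, 0.005, 0.024], [-0.004, 0.005, 0.025], [-0.003, 0.004, 0.024], [-0.003, 0.005, 0.024], [-0.003, 0.005, 0.024], [-0.003, 0.005, 0.024], [-0.003, 0.005, 0.024], [-0.004, 0.005, 0.024], [-0.003, 0.005, 0.024]]
jaw [1.0, 1.0, 1.0, 1.0, 1.0, 1.0, 1.0, 1.0, 1.0, 1.0, 1.0, 1.0, 1.0, 1.0, 1.0]
end [496.  398.  153.8]
```

>>> {"api": "move_arm", "payload": {"dp": [[-0.76, -0.02, 0.23], [-0.76, 0.04, 0.21], [-0.76, 0.09, 0.2], [-0.76, 0.15, 0.2], [-0.74, 0.21, 0.18], [-0.73, 0.25, 0.17], [-0.72, 0.31, 0.17], [-0.68, 0.36, 0.15], [-0.66, 0.42, 0.15], [-0.63, 0.46, 0.15], [-0.6, 0.5, 0.14], [-0.56, 0.55, 0.14], [-0.52, 0.58, 0.14], [-0.47, 0.63, 0.13], [-0.43, 0.65, 0.13]], "twist": [[-0.003, 0.005, 0.024], [-0.003, 0.005, 0.024], [-0.004, 0.005, 0.024], [-0.003, 0.005, 0.024], [-0.003, 0.005, 0.024], [-0.003, 0.005, 0.024], [-0.003, 0.005, 0.024], [-0.004, 0.005, 0.025], [-0.003, 0.004, 0.024], [-0.003, 0.005, 0.024], [-0.003, 0.005, 0.024], [-0.003, 0.005, 0.024], [-0.003, 0.005, 0.024], [-0.004, 0.005, 0.024], [-0.003, 0.005, 0.024]], "jaw": [1, 1, 1, 1, 1, 1, 1, 1, 1, 1, 1, 1, 1, 1, 1]}}

```text
t: 2.22
tool_pos: [497.1, 397.4, 153.4]
tcp_rot: [[0.005, 1.0, 0.002], [0.966, -0.005, 0.26], [0.26, 0.0, -0.966]]
contact_force: [-0.4, -0.2, -0.5]
finger_gap: 88.3
grip_force: 0.0
```

```bash
python3 - <<'E'
from plan import *
check()
R=tilt(15);h=np.array([496,432,27.]);g=h+18.7*R[:,2]
rows([(R,g-R[:,2]*150,1,1.0),(R,g,10,1.0)])
E
```

```text
t 2.23 pos [497.1 397.4 153.4] err [ 1.1 -0.6 -0.4] roterr [-0.001  0.001  0.005] F [-0.4 -0.2 -0.5] M [-0.16  0.02  0.03] gap 88.3 q [0.37 0.31 1.65 0.28 1.1  0.25]
11
dp [[0.0, 0.0, 0.0], [0.0, 0.0, 0.6], [0.0, 0.0, 0.6], [0.0, 0.0, 0.6], [0.0, 0.0, 0.6], [0.0, 0.0, 0.6], [0.0, 0.0, 0.6], [0.0, 0.0, 0.6], [0.0, -0.01, 0.6], [0.0, 0.0, 0.6], [0.0, 0.0, 0.6]]
tw [[0.0, 0.0, 0.0], [0.0, 0.0, 0.0], [0.0, 0.0, 0.0], [0.0, 0.0, 0.0], [0.0, 0.0, 0.0], [0.0, 0.0, 0.0], [0.0, 0.0, 0.0], [0.0, 0.0, 0.0], [0.0, 0.0, 0.0], [0.0, 0.0, 0.0], [0.0, 0.0, 0.0]]
jaw [1.0, 1.0, 1.0, 1.0, 1.0, 1.0, 1.0, 1.0, 1.0, 1.0, 1.0]
end [495.9 436.8   8.9]
```

>>> {"api": "move_arm", "payload": {"dp": [[0, 0, 0], [0, 0, 0.6], [0, 0, 0.6], [0, 0, 0.6], [0, 0, 0.6], [0, 0, 0.6], [0, 0, 0.6], [0, 0, 0.6], [0, -0.01, 0.6], [0, 0, 0.6], [0, 0, 0.6], [0, 0, 0], [0, 0, 0], [0, 0, 0], [0, 0, 0], [0, 0, 0], [0, 0, 0], [0, 0, 0]], "twist": [[0, 0, 0], [0, 0, 0], [0, 0, 0], [0, 0, 0], [0, 0, 0], [0, 0, 0], [0, 0, 0], [0, 0, 0], [0, 0, 0], [0, 0, 0], [0, 0, 0], [0, 0, 0], [0, 0, 0], [0, 0, 0], [0, 0, 0], [0, 0, 0], [0, 0, 0], [0, 0, 0]], "jaw": [1, 1, 1, 1, 1, 1, 1, 1, 1, 1, 1, 1, 0.4, 0.4, 0.4, 0.4, 0.4, 0.4]}}

```text
t: 4.47
tool_pos: [496.5, 436.9, 9.6]
tcp_rot: [[-0.0, 1.0, 0.002], [0.966, -0.0, 0.259], [0.259, 0.002, -0.966]]
contact_force: [-0.5, -1.2, 4.7]
finger_gap: 54.1
grip_force: 29.5
```

```bash
python3 - <<'E'
from plan import *
check()
crop("top",130,220,100,90,4,"pics/c1.png");crop("side",290,310,100,90,4,"pics/c2.png")
cv2.imwrite("pics/c.png",np.hstack([cv2.imread("pics/c1.png"),cv2.imread("pics/c2.png")]))
E
```

```text
t 4.47 pos [496.5 436.9   9.6] err [0.6 0.1 0.6] roterr [-0.001  0.001 -0.   ] F [-0.5 -1.2  4.7] M [-0.27 -0.05 -0.03] gap 54.1 q [0.43 0.56 1.64 0.32 0.85 0.23]
```

View pics/c.png

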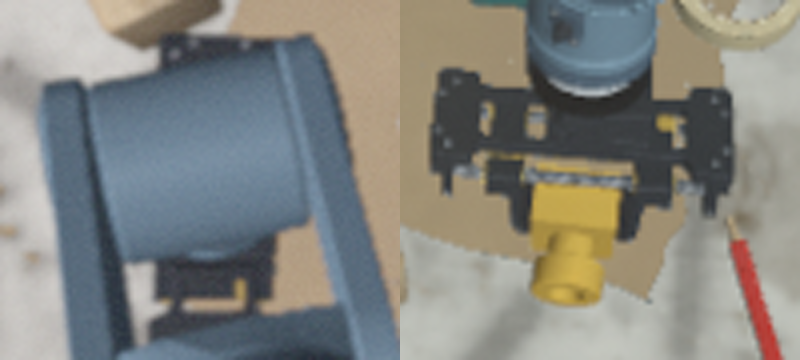

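The bush is gripped by its head (gap 54.1 mm), nose to +y. Next I'll lift it and carry it over to the bar tip.

```bash
cat > bar.py <<'E'
from plan import *
O=np.array([523.5,194,0]);YAW=-0.017;DZ=0.5
Rs=Ro.from_euler("z",YAW).as_matrix()
def P(s):
    if s<85: q=(-s,190)
    elif s<85+122.17: a=(s-85)/200;q=(-85-200*np.sin(a),190-200*(1-np.cos(a)))
    else: a=np.radians(35);e=s-207.17;q=(-85-200*np.sin(a)-e*np.cos(a),190-200*(1-np.cos(a))-e*np.sin(a))
    return np.array([0,*q])
def bush(s,off=(0,0,0)):
    "tool pose for nose end at arc s from the stop face"
    n,t=P(s),P(s+74);c=(n+t)/2; sh=(P(s+37)-c)/2
    d=(n-t)/np.linalg.norm(n-t);a=np.degrees(np.arctan2(d[2],d[1]))
    h=c+sh-18*d
    R=tilt(15+a,YAW);pw=O+[0,0,DZ]+Rs@h+np.array(off)
    return R,pw+18.7*R[:,2]
E
python3 - <<'E'
from bar import *
R0=tilt(15)
Ra,pa=bush(242.2+35)
print(pa)
up=np.array([496,420,330.]);mid=np.array([515,120,350.]);m2=np.array([518,-150,300.])
rows([(R0,up,17,.4),(tilt(15,YAW),mid,16,.4),(tilt(40,YAW),m2,14,.4),(Ra,pa,13,.4)])
E
```

```text
[518.60748545 -93.76724891  70.59601872]
60
dp [[0.16, 0.0, -0.74], [0.15, 0.0, -0.74], [0.16, 0.0, -0.74], [0.16, 0.0, -0.74], [0.16, 0.0, -0.74], [0.15, 0.01, -0.74], [0.16, 0.0, -0.74], [0.16, 0.0, -0.74], [0.15, 0.0, -0.74], [0.16, 0.0, -0.74], [0.16, 0.0, -0.74], [0.16, 0.0, -0.74], [0.15, 0.0, -0.74], [0.16, 0.0, -0.74], [0.16, 0.0, -0.74], [0.16, 0.01, -0.74], [0.15, 0.0, -0.74], [-0.71, 0.05, -0.24], [-0.71, 0.04, -0.24], [-0.71, 0.05, -0.25], [-0.72, 0.05, -0.24], [-0.71, 0.05, -0.24], [-0.71, 0.06, -0.24], [-0.71, 0.05, -0.24], [-0.71, 0.05, -0.25], [-0.71, 0.05, -0.24], [-0.71, 0.06, -0.24], [-0.71, 0.05, -0.24], [-0.71, 0.06, -0.24], [-0.71, 0.06, -0.25], [-0.72, 0.06, -0.24], [-0.71, 0.06, -0.24], [-0.71, 0.06, -0.24], [-0.78, 0.02, -0.06], [-0.78, 0.02, -0.09], [-0.78, 0.02, -0.11], [-0.77, 0.02, -0.13], [-0.77, 0.02, -0.16], [-0.76, 0.02, -0.18], [-0.76, 0.03, -0.21], [-0.75, 0.02, -0.23], [-0.74, 0.02, -0.25], [-0.73, 0.02, -0.28], [-0.73, 0.02, -0.29], [-0.71, 0.02, -0.32], [-0.71, 0.02, -0.35], [-0.69, 0.02, -0.36], [-0.32, 0.0, 0.65], [-0.33, 0.0, 0.65], [-0.34, 0.
[... 914 characters left out ...]
0.0, 0.01, 0.0], [0.0, 0.01, 0.0], [0.0, 0.01, 0.0], [0.0, 0.01, 0.0], [0.0, 0.01, 0.0], [0.0, 0.01, 0.0], [0.0, 0.01, 0.0], [0.0, 0.004, 0.0], [0.0, 0.005, 0.0], [0.0, 0.004, 0.0], [0.0, 0.004, 0.0], [0.0, 0.004, 0.0], [0.0, 0.005, 0.0], [0.0, 0.004, 0.0], [0.0, 0.004, 0.0], [0.0, 0.004, 0.0], [0.0, 0.005, 0.0], [0.0, 0.004, 0.0], [0.0, 0.004, 0.0], [0.0, 0.005, 0.0]]
jaw [0.4, 0.4, 0.4, 0.4, 0.4, 0.4, 0.4, 0.4, 0.4, 0.4, 0.4, 0.4, 0.4, 0.4, 0.4, 0.4, 0.4, 0.4, 0.4, 0.4, 0.4, 0.4, 0.4, 0.4, 0.4, 0.4, 0.4, 0.4, 0.4, 0.4, 0.4, 0.4, 0.4, 0.4, 0.4, 0.4, 0.4, 0.4, 0.4, 0.4, 0.4, 0.4, 0.4, 0.4, 0.4, 0.4, 0.4, 0.4, 0.4, 0.4, 0.4, 0.4, 0.4, 0.4, 0.4, 0.4, 0.4, 0.4, 0.4, 0.4]
end [518.7 -93.8  70.6]
```

>>> {"api": "move_arm", "payload": {"dp": [[0.16, 0, -0.74], [0.15, 0, -0.74], [0.16, 0, -0.74], [0.16, 0, -0.74], [0.16, 0, -0.74], [0.15, 0.01, -0.74], [0.16, 0, -0.74], [0.16, 0, -0.74], [0.15, 0, -0.74], [0.16, 0, -0.74], [0.16, 0, -0.74], [0.16, 0, -0.74], [0.15, 0, -0.74], [0.16, 0, -0.74], [0.16, 0, -0.74], [0.16, 0.01, -0.74], [0.15, 0, -0.74]], "twist": [[0, 0, 0], [0, 0, 0], [0, 0, 0], [0, 0, 0], [0, 0, 0], [0, 0, 0], [0, 0, 0], [0, 0, 0], [0, 0, 0], [0, 0, 0], [0, 0, 0], [0, 0, 0], [0, 0, 0], [0, 0, 0], [0, 0, 0], [0, 0, 0], [0, 0, 0]], "jaw": [0.4, 0.4, 0.4, 0.4, 0.4, 0.4, 0.4, 0.4, 0.4, 0.4, 0.4, 0.4, 0.4, 0.4, 0.4, 0.4, 0.4]}}

```text
t: 6.7
tool_pos: [496.0, 419.8, 331.3]
tcp_rot: [[-0.0, 1.0, 0.001], [0.966, -0.0, 0.259], [0.259, 0.001, -0.966]]
contact_force: [0.2, 0.0, -3.6]
finger_gap: 54.2
grip_force: 29.5
```

>>> {"api": "move_arm", "payload": {"dp": [[-0.71, 0.05, -0.24], [-0.71, 0.04, -0.24], [-0.71, 0.05, -0.25], [-0.72, 0.05, -0.24], [-0.71, 0.05, -0.24], [-0.71, 0.06, -0.24], [-0.71, 0.05, -0.24], [-0.71, 0.05, -0.25], [-0.71, 0.05, -0.24], [-0.71, 0.06, -0.24], [-0.71, 0.05, -0.24], [-0.71, 0.06, -0.24], [-0.71, 0.06, -0.25], [-0.72, 0.06, -0.24], [-0.71, 0.06, -0.24], [-0.71, 0.06, -0.24]], "twist": [[0, 0, 0], [0, 0, 0.001], [0, 0, 0], [0, 0, 0], [0, 0, 0.001], [0, 0, 0], [0, 0, 0], [-0.001, 0, 0.001], [0, 0, 0], [0, 0, 0], [0, 0, 0.001], [0, 0, 0], [0, 0, 0], [0, 0, 0.001], [0, 0, 0], [0, 0, 0]], "jaw": [0.4, 0.4, 0.4, 0.4, 0.4, 0.4, 0.4, 0.4, 0.4, 0.4, 0.4, 0.4, 0.4, 0.4, 0.4, 0.4]}}

```text
t: 8.7
tool_pos: [515.2, 118.6, 349.9]
tcp_rot: [[0.016, 1.0, 0.004], [0.966, -0.016, 0.259], [0.259, 0.0, -0.966]]
contact_force: [-0.3, 0.1, -3.9]
finger_gap: 54.4
grip_force: 29.5
```

>>> {"api": "move_arm", "payload": {"dp": [[-0.78, 0.02, -0.06], [-0.78, 0.02, -0.09], [-0.78, 0.02, -0.11], [-0.77, 0.02, -0.13], [-0.77, 0.02, -0.16], [-0.76, 0.02, -0.18], [-0.76, 0.03, -0.21], [-0.75, 0.02, -0.23], [-0.74, 0.02, -0.25], [-0.73, 0.02, -0.28], [-0.73, 0.02, -0.29], [-0.71, 0.02, -0.32], [-0.71, 0.02, -0.35], [-0.69, 0.02, -0.36]], "twist": [[0, 0.01, 0], [0, 0.01, 0], [0, 0.01, 0], [0, 0.01, 0], [0, 0.01, 0], [0, 0.01, 0], [0, 0.009, 0], [0, 0.01, 0], [0, 0.01, 0], [0, 0.01, 0], [0, 0.01, 0], [0, 0.01, 0], [0, 0.01, 0], [0, 0.01, 0]], "jaw": [0.4, 0.4, 0.4, 0.4, 0.4, 0.4, 0.4, 0.4, 0.4, 0.4, 0.4, 0.4, 0.4, 0.4]}}

```text
t: 10.45
tool_pos: [518.0, -151.4, 299.6]
tcp_rot: [[0.012, 1.0, 0.011], [0.765, -0.017, 0.644], [0.644, 0.001, -0.765]]
contact_force: [-0.7, 0.1, -4.3]
finger_gap: 54.2
grip_force: 29.5
```

>>> {"api": "move_arm", "payload": {"dp": [[-0.32, 0, 0.65], [-0.33, 0, 0.65], [-0.34, 0, 0.64], [-0.35, 0, 0.64], [-0.35, 0, 0.63], [-0.37, -0.01, 0.63], [-0.37, 0, 0.63], [-0.38, 0, 0.61], [-0.39, 0, 0.62], [-0.4, 0, 0.61], [-0.4, 0, 0.6], [-0.42, 0, 0.6], [-0.42, 0, 0.59], [0, 0, 0]], "twist": [[0, 0.004, 0], [0, 0.005, 0], [0, 0.004, 0], [0, 0.004, 0], [0, 0.004, 0], [0, 0.005, 0], [0, 0.004, 0], [0, 0.004, 0], [0, 0.004, 0], [0, 0.005, 0], [0, 0.004, 0], [0, 0.004, 0], [0, 0.005, 0], [0, 0, 0]], "jaw": [0.4, 0.4, 0.4, 0.4, 0.4, 0.4, 0.4, 0.4, 0.4, 0.4, 0.4, 0.4, 0.4, 0.4]}}

```text
t: 12.2
tool_pos: [517.8, -92.8, 68.8]
tcp_rot: [[0.012, 1.0, 0.011], [0.639, -0.016, 0.769], [0.769, -0.003, -0.639]]
contact_force: [-0.7, -0.2, -3.6]
finger_gap: 54.6
grip_force: 29.5
```

```bash
python3 - <<'E'
from bar import *
check()
crop("top",355,220,80,90,5,"pics/d1.png");crop("side",295,155,80,90,5,"pics/d2.png")
cv2.imwrite("pics/d.png",np.hstack([cv2.imread("pics/d1.png"),cv2.imread("pics/d2.png")]))
s=env.read_state();R=s["tcp_rot"];h=s["tool_pos"]-18.7*R[:,2]
d=Ro.from_rotvec(np.radians(-15)*R[:,1]).as_matrix()@R[:,0];print("axis",d)
n=h+55*d;print("nose",n)
for nm,X in dict(nose=n,tip=O+Rs@P(242.2)+[0,0,.5]).items(): print(nm,X.round(1),((proj("top",X)-[355,220])*5).round(1),((proj("side",X)-[295,155])*5+[400,0]).round(1))
E
```

```text
t 12.2 pos [517.8 -92.8  68.8] err [-0.9  1.  -1.8] roterr [0.002 0.003 0.002] F [-0.7 -0.2 -3.6] M [-0.87  0.06 -0.03] gap 54.6 q [-0.77  0.64  1.63  0.6   1.56 -0.97]
axis [0.01314544 0.81781449 0.57533178]
nose [519.30746919 -63.12012084 114.08103525]
nose [519.3 -63.1 114.1] [180.5 175. ] [604.2 206.9]
tip [519.6 -34.4 134.2] [123.8 170. ] [602.7 220.1]
```

View pics/d.png

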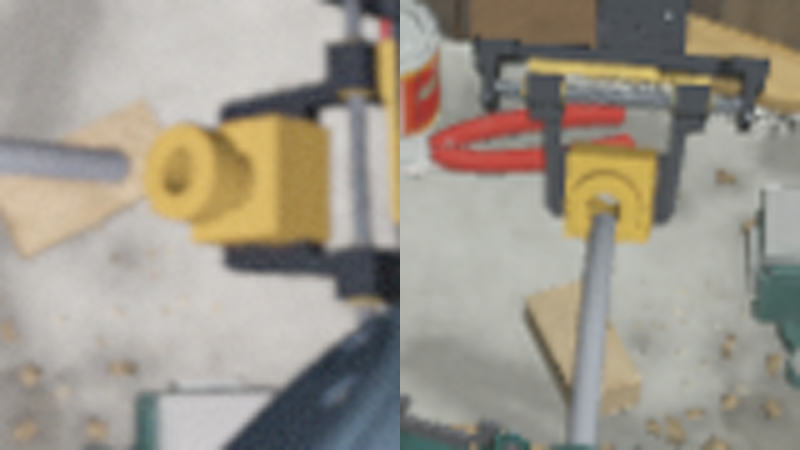

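The top view shows the tip end at (128,165) and the nose bore at about (178,174). In the side view the bar sits under the bore, column 603. The alignment is within about 2 mm, so I'll correct for tracking error and insert.

```bash
python3 - <<'E'
from bar import *
off=(1.8,-0.8,1.3)
rows([(*bush(s,off),n,.4) for s,n in((270,3),(240,6),(222,5))])
E
```

```text
14
dp [[0.1, 0.02, 0.01], [0.1, 0.03, 0.0], [0.1, 0.02, 0.01], [0.19, 0.0, 0.05], [0.2, 0.0, 0.05], [0.19, 0.0, 0.05], [0.19, 0.0, 0.06], [0.19, 0.0, 0.05], [0.2, 0.0, 0.05], [0.14, 0.0, 0.04], [0.14, 0.0, 0.03], [0.14, 0.0, 0.04], [0.13, 0.0, 0.04], [0.14, 0.0, 0.04]]
tw [[0.0, 0.0, 0.0], [0.0, 0.0, 0.0], [0.0, 0.0, 0.0], [0.0, 0.0, 0.0], [0.0, 0.0, 0.0], [0.0, 0.0, 0.0], [0.0, 0.0, 0.0], [0.0, 0.0, 0.0], [0.0, 0.0, 0.0], [0.0, 0.0, 0.0], [0.0, 0.0, 0.0], [0.0, 0.0, 0.0], [0.0, 0.0, 0.0], [0.0, 0.0, 0.0]]
jaw [0.4, 0.4, 0.4, 0.4, 0.4, 0.4, 0.4, 0.4, 0.4, 0.4, 0.4, 0.4, 0.4, 0.4]
end [521.1 -49.3 103.5]
```

>>> {"api": "move_arm", "payload": {"dp": [[0.1, 0.02, 0.01], [0.1, 0.03, 0], [0.1, 0.02, 0.01], [0.19, 0, 0.05], [0.2, 0, 0.05], [0.19, 0, 0.05], [0.19, 0, 0.06], [0.19, 0, 0.05], [0.2, 0, 0.05], [0.14, 0, 0.04], [0.14, 0, 0.03], [0.14, 0, 0.04], [0.13, 0, 0.04], [0.14, 0, 0.04]], "twist": [[0, 0, 0], [0, 0, 0], [0, 0, 0], [0, 0, 0], [0, 0, 0], [0, 0, 0], [0, 0, 0], [0, 0, 0], [0, 0, 0], [0, 0, 0], [0, 0, 0], [0, 0, 0], [0, 0, 0], [0, 0, 0]], "jaw": [0.4, 0.4, 0.4, 0.4, 0.4, 0.4, 0.4, 0.4, 0.4, 0.4, 0.4, 0.4, 0.4, 0.4]}}

```text
t: 14.05
tool_pos: [520.9, -49.1, 103.3]
tcp_rot: [[0.01, 1.0, 0.012], [0.641, -0.016, 0.767], [0.767, -0.0, -0.641]]
contact_force: [-2.6, -1.0, -5.7]
finger_gap: 54.1
grip_force: 29.4
```

```bash
python3 - <<'E'
from bar import *
check()
crop("top",340,210,80,90,5,"pics/d1.png");crop("side",295,155,80,90,5,"pics/d2.png")
cv2.imwrite("pics/e.png",np.hstack([cv2.imread("pics/d1.png"),cv2.imread("pics/d2.png")]))
E
```

```text
t 14.05 pos [520.9 -49.1 103.3] err [-0.2  0.2 -0.2] roterr [0. 0. 0.] F [-2.6 -1.  -5.7] M [-1.16  0.27  0.41] gap 54.1 q [-0.71  0.55  1.69  0.63  1.56 -0.92]
```

View pics/e.png

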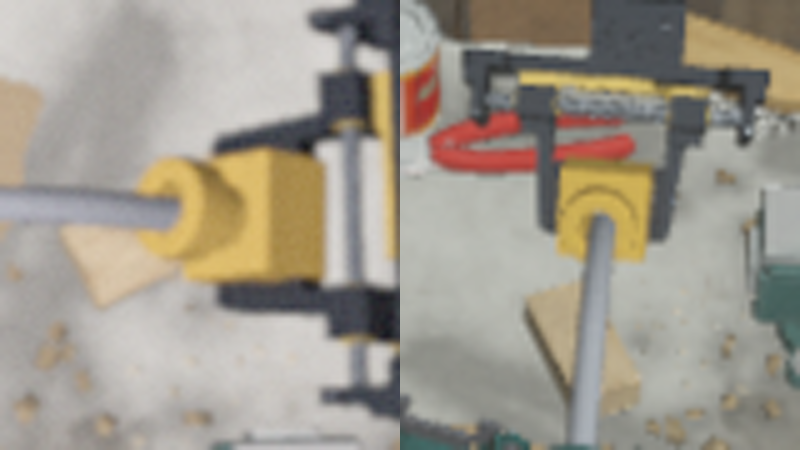

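The bar has entered the bore: the nose surrounds the bar end in both views, and contact is light. I'll ease off the offset and go on.

```bash
python3 - <<'E'
from bar import *
off=(0.6,-0.5,0.2)
rows([(*bush(s,off),2,.4) for s in np.arange(214,149,-8)])
E
```

```text
18
dp [[0.14, -0.02, 0.06], [0.14, -0.03, 0.06], [0.16, 0.0, 0.04], [0.15, 0.0, 0.04], [0.16, 0.0, 0.04], [0.15, 0.0, 0.04], [0.15, 0.0, 0.04], [0.15, 0.0, 0.05], [0.15, 0.0, 0.04], [0.16, 0.01, 0.03], [0.15, 0.0, 0.04], [0.14, 0.0, 0.04], [0.15, 0.0, 0.04], [0.15, 0.0, 0.03], [0.15, 0.0, 0.04], [0.14, 0.0, 0.03], [0.15, 0.0, 0.03], [0.14, 0.0, 0.04]]
tw [[0.0, 0.0, 0.0], [0.0, 0.0, 0.0], [0.0, 0.0, 0.0], [0.0, 0.0, 0.0], [0.0, -0.001, 0.0], [0.0, 0.0, 0.0], [0.0, -0.001, 0.0], [0.0, -0.002, 0.0], [0.0, -0.002, 0.0], [0.0, -0.001, 0.0], [0.0, -0.003, 0.0], [0.0, -0.002, 0.0], [0.0, -0.003, 0.0], [0.0, -0.004, 0.0], [0.0, -0.004, 0.0], [0.0, -0.003, 0.0], [0.0, -0.005, 0.0], [0.0, -0.005, 0.0]]
jaw [0.4, 0.4, 0.4, 0.4, 0.4, 0.4, 0.4, 0.4, 0.4, 0.4, 0.4, 0.4, 0.4, 0.4, 0.4, 0.4, 0.4, 0.4]
end [521.1   8.7 141.6]
```

>>> {"api": "move_arm", "payload": {"dp": [[0.14, -0.02, 0.06], [0.14, -0.03, 0.06], [0.16, 0, 0.04], [0.15, 0, 0.04], [0.16, 0, 0.04], [0.15, 0, 0.04], [0.15, 0, 0.04], [0.15, 0, 0.05]], "twist": [[0, 0, 0], [0, 0, 0], [0, 0, 0], [0, 0, 0], [0, -0.001, 0], [0, 0, 0], [0, -0.001, 0], [0, -0.002, 0]], "jaw": [0.4, 0.4, 0.4, 0.4, 0.4, 0.4, 0.4, 0.4]}}

```text
t: 15.15
tool_pos: [520.3, -22.7, 120.5]
tcp_rot: [[0.01, 1.0, 0.012], [0.651, -0.016, 0.759], [0.759, 0.0, -0.651]]
contact_force: [0.3, 0.2, -2.6]
finger_gap: 54.0
grip_force: 29.5
```

>>> {"api": "move_arm", "payload": {"dp": [[0.15, 0, 0.04], [0.16, 0.01, 0.03], [0.15, 0, 0.04], [0.14, 0, 0.04], [0.15, 0, 0.04]], "twist": [[0, -0.002, 0], [0, -0.001, 0], [0, -0.003, 0], [0, -0.002, 0], [0, -0.003, 0]], "jaw": [0.4, 0.4, 0.4, 0.4, 0.4]}}

```text
t: 15.78
tool_pos: [520.8, -6.8, 131.4]
tcp_rot: [[0.011, 1.0, 0.012], [0.677, -0.016, 0.736], [0.736, 0.0, -0.677]]
contact_force: [-0.2, -0.4, -3.5]
finger_gap: 54.3
grip_force: 29.5
```

>>> {"api": "move_arm", "payload": {"dp": [[0.15, 0, 0.03], [0.15, 0, 0.04], [0.14, 0, 0.03], [0.15, 0, 0.03], [0.14, 0, 0.04]], "twist": [[0, -0.004, 0], [0, -0.004, 0], [0, -0.003, 0], [0, -0.005, 0], [0, -0.005, 0]], "jaw": [0.4, 0.4, 0.4, 0.4, 0.4]}}

```text
t: 16.4
tool_pos: [521.0, 9.0, 141.6]
tcp_rot: [[0.012, 1.0, 0.011], [0.724, -0.016, 0.689], [0.689, 0.0, -0.725]]
contact_force: [0.1, 0.9, -3.2]
finger_gap: 54.3
grip_force: 29.5
```

```bash
python3 - <<'E'
from bar import *
check()
off=(0.6,-0.5,0.2)
rows([(*bush(s,off),2,.4) for s in np.arange(142,77,-8)])
E
```

```text
t 16.4 pos [521.    9.  141.6] err [-0.   0.3 -0. ] roterr [-0.    -0.001 -0.   ] F [ 0.1  0.9 -3.2] M [-0.78  0.04  0.02] gap 54.3 q [-0.59  0.38  1.78  0.62  1.49 -0.79]
18
dp [[0.15, 0.0, 0.03], [0.14, 0.0, 0.03], [0.14, 0.0, 0.03], [0.15, 0.0, 0.03], [0.14, 0.0, 0.03], [0.14, 0.0, 0.03], [0.14, 0.0, 0.03], [0.14, 0.0, 0.03], [0.14, 0.0, 0.03], [0.15, 0.0, 0.02], [0.14, 0.0, 0.03], [0.14, 0.0, 0.03], [0.14, 0.0, 0.03], [0.14, 0.0, 0.03], [0.14, 0.0, 0.03], [0.15, 0.0, 0.03], [0.14, 0.0, 0.03], [0.14, 0.0, 0.02]]
tw [[0.0, -0.005, 0.0], [0.0, -0.005, 0.0], [0.0, -0.006, 0.0], [0.0, -0.006, 0.0], [0.0, -0.006, 0.0], [0.0, -0.007, 0.0], [0.0, -0.006, 0.0], [0.0, -0.006, 0.0], [0.0, -0.007, 0.0], [0.0, -0.006, 0.0], [0.0, -0.006, 0.0], [0.0, -0.007, 0.0], [0.0, -0.006, 0.0], [0.0, -0.007, 0.0], [0.0, -0.006, 0.0], [0.0, -0.006, 0.0], [0.0, -0.006, 0.0], [0.0, -0.007, 0.0]]
jaw [0.4, 0.4, 0.4, 0.4, 0.4, 0.4, 0.4, 0.4, 0.4, 0.4, 0.4, 0.4, 0.4, 0.4, 0.4, 0.4, 0.4, 0.4]
end [522.   68.5 167. ]
```

Essentially no contact force, so I'll carry on.

>>> {"api": "move_arm", "payload": {"dp": [[0.15, 0, 0.03], [0.14, 0, 0.03], [0.14, 0, 0.03], [0.15, 0, 0.03], [0.14, 0, 0.03], [0.14, 0, 0.03], [0.14, 0, 0.03], [0.14, 0, 0.03]], "twist": [[0, -0.005, 0], [0, -0.005, 0], [0, -0.006, 0], [0, -0.006, 0], [0, -0.006, 0], [0, -0.007, 0], [0, -0.006, 0], [0, -0.006, 0]], "jaw": [0.4, 0.4, 0.4, 0.4, 0.4, 0.4, 0.4, 0.4]}}

```text
t: 17.4
tool_pos: [521.4, 34.6, 155.4]
tcp_rot: [[0.013, 1.0, 0.009], [0.818, -0.016, 0.575], [0.575, 0.0, -0.818]]
contact_force: [-0.5, -1.0, -4.2]
finger_gap: 54.5
grip_force: 29.5
```

>>> {"api": "move_arm", "payload": {"dp": [[0.14, 0, 0.03], [0.15, 0, 0.02], [0.14, 0, 0.03], [0.14, 0, 0.03], [0.14, 0, 0.03]], "twist": [[0, -0.007, 0], [0, -0.006, 0], [0, -0.006, 0], [0, -0.007, 0], [0, -0.006, 0]], "jaw": [0.4, 0.4, 0.4, 0.4, 0.4]}}

```text
t: 18.02
tool_pos: [521.7, 51.4, 162.0]
tcp_rot: [[0.014, 1.0, 0.008], [0.872, -0.016, 0.49], [0.49, 0.0, -0.872]]
contact_force: [-0.5, -1.4, -3.9]
finger_gap: 54.1
grip_force: 29.4
```

>>> {"api": "move_arm", "payload": {"dp": [[0.14, 0, 0.03], [0.14, 0, 0.03], [0.15, 0, 0.03], [0.14, 0, 0.03], [0.14, 0, 0.02]], "twist": [[0, -0.007, 0], [0, -0.006, 0], [0, -0.006, 0], [0, -0.006, 0], [0, -0.007, 0]], "jaw": [0.4, 0.4, 0.4, 0.4, 0.4]}}

```text
t: 18.65
tool_pos: [522.0, 68.8, 167.0]
tcp_rot: [[0.015, 1.0, 0.007], [0.916, -0.016, 0.4], [0.4, 0.0, -0.917]]
contact_force: [-1.6, -0.2, -4.8]
finger_gap: 54.6
grip_force: 29.5
```

```bash
python3 - <<'E'
from bar import *
check()
off=(0.6,-0.5,0.2)
rows([(*bush(s,off),2,.4) for s in np.arange(70,5,-8)])
E
```

```text
t 18.65 pos [522.   68.8 167. ] err [ 0.   0.3 -0. ] roterr [-0.    -0.001  0.   ] F [-1.6 -0.2 -4.8] M [-0.59  0.12  0.07] gap 54.6 q [-0.33  0.18  1.82  0.41  1.3  -0.46]
18
dp [[0.14, 0.0, 0.03], [0.15, 0.0, 0.03], [0.15, 0.0, 0.03], [0.14, 0.0, 0.03], [0.15, 0.0, 0.03], [0.14, 0.0, 0.04], [0.15, 0.0, 0.03], [0.15, 0.0, 0.04], [0.15, 0.0, 0.03], [0.15, 0.0, 0.04], [0.15, 0.0, 0.03], [0.15, 0.0, 0.04], [0.15, 0.0, 0.04], [0.16, 0.0, 0.03], [0.15, 0.0, 0.04], [0.15, 0.0, 0.04], [0.16, 0.0, 0.04], [0.15, 0.0, 0.04]]
tw [[0.0, -0.005, 0.0], [0.0, -0.005, 0.0], [0.0, -0.005, 0.0], [0.0, -0.005, 0.0], [0.0, -0.004, 0.0], [0.0, -0.004, 0.0], [0.0, -0.003, 0.0], [0.0, -0.004, 0.0], [0.0, -0.003, 0.0], [0.0, -0.002, 0.0], [0.0, -0.002, 0.0], [0.0, -0.002, 0.0], [0.0, -0.001, 0.0], [0.0, -0.002, 0.0], [0.0, 0.0, 0.0], [0.0, -0.001, 0.0], [0.0, 0.0, 0.0], [0.0, 0.0, 0.0]]
jaw [0.4, 0.4, 0.4, 0.4, 0.4, 0.4, 0.4, 0.4, 0.4, 0.4, 0.4, 0.4, 0.4, 0.4, 0.4, 0.4, 0.4, 0.4]
end [523.1 137.2 172.7]
```

>>> {"api": "move_arm", "payload": {"dp": [[0.14, 0, 0.03], [0.15, 0, 0.03], [0.15, 0, 0.03], [0.14, 0, 0.03], [0.15, 0, 0.03], [0.14, 0, 0.04], [0.15, 0, 0.03], [0.15, 0, 0.04], [0.15, 0, 0.03]], "twist": [[0, -0.005, 0], [0, -0.005, 0], [0, -0.005, 0], [0, -0.005, 0], [0, -0.004, 0], [0, -0.004, 0], [0, -0.003, 0], [0, -0.004, 0], [0, -0.003, 0]], "jaw": [0.4, 0.4, 0.4, 0.4, 0.4, 0.4, 0.4, 0.4, 0.4]}}

```text
t: 19.77
tool_pos: [522.6, 102.3, 171.6]
tcp_rot: [[0.015, 1.0, 0.005], [0.957, -0.016, 0.288], [0.289, 0.0, -0.957]]
contact_force: [0.5, 0.2, -3.3]
finger_gap: 54.3
grip_force: 29.5
```

>>> {"api": "move_arm", "payload": {"dp": [[0.15, 0, 0.04], [0.15, 0, 0.03], [0.15, 0, 0.04], [0.15, 0, 0.04], [0.16, 0, 0.03], [0.15, 0, 0.04]], "twist": [[0, -0.002, 0], [0, -0.002, 0], [0, -0.002, 0], [0, -0.001, 0], [0, -0.002, 0], [0, 0, 0]], "jaw": [0.4, 0.4, 0.4, 0.4, 0.4, 0.4]}}

```text
t: 20.52
tool_pos: [523.0, 125.7, 172.6]
tcp_rot: [[0.015, 1.0, 0.004], [0.965, -0.016, 0.262], [0.262, 0.0, -0.965]]
contact_force: [-0.1, -0.1, -3.9]
finger_gap: 54.6
grip_force: 29.5
```

>>> {"api": "move_arm", "payload": {"dp": [[0.15, 0, 0.04], [0.16, 0, 0.04], [0.15, 0, 0.04]], "twist": [[0, -0.001, 0], [0, 0, 0], [0, 0, 0]], "jaw": [0.4, 0.4, 0.4]}}

```text
t: 20.9
tool_pos: [523.1, 137.5, 172.6]
tcp_rot: [[0.016, 1.0, 0.004], [0.966, -0.016, 0.259], [0.259, 0.0, -0.966]]
contact_force: [0.2, 0.7, -3.4]
finger_gap: 54.3
grip_force: 29.5
```

```bash
python3 - <<'E'
from bar import *
check()
crop("top",215,190,100,90,4,"pics/d1.png");crop("side",285,210,100,90,4,"pics/d2.png")
cv2.imwrite("pics/f.png",np.hstack([cv2.imread("pics/d1.png"),cv2.imread("pics/d2.png")]))
E
```

```text
t 20.9 pos [523.1 137.5 172.6] err [-0.   0.3 -0.1] roterr [-0.  0. -0.] F [ 0.2  0.7 -3.4] M [-0.44  0.09 -0.  ] gap 54.3 q [-0.12  0.15  1.8   0.28  1.22 -0.2 ]
```

View pics/f.png

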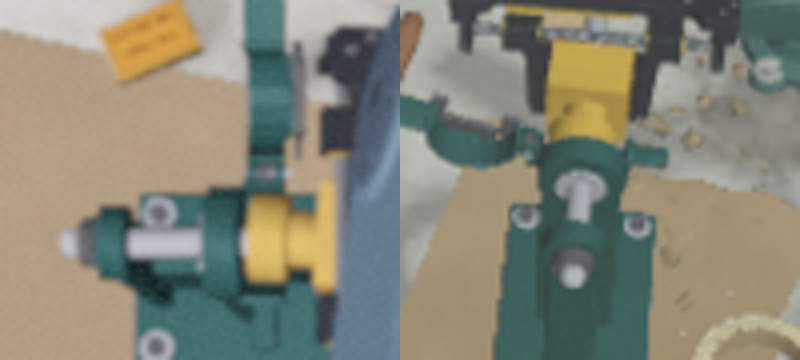

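The nose is in the cradle, with a gap of about 4 mm to the boss (columns 240–248 on the left). I'll press on in small steps.

>>> {"api": "move_arm", "payload": {"dp": [[0.04, 0, 0.01], [0.04, 0, 0.01], [0.04, 0, 0.01], [0.04, 0, 0.01]], "twist": [[0, 0, 0], [0, 0, 0], [0, 0, 0], [0, 0, 0]], "jaw": [0.4, 0.4, 0.4, 0.4]}}

```text
t: 21.5
tool_pos: [523.3, 140.8, 172.6]
tcp_rot: [[0.015, 1.0, 0.005], [0.966, -0.016, 0.258], [0.258, 0.0, -0.966]]
contact_force: [-1.1, -6.6, -3.2]
finger_gap: 54.0
grip_force: 29.4
```

>>> {"api": "move_arm", "payload": {"dp": [[0.04, 0, 0.01], [0.04, 0, 0.01]], "twist": [[0, 0, 0], [0, 0, 0]], "jaw": [0.4, 0.4]}}

```text
t: 21.75
tool_pos: [523.8, 141.2, 172.8]
tcp_rot: [[0.015, 1.0, 0.005], [0.967, -0.016, 0.255], [0.255, 0.001, -0.967]]
contact_force: [-0.9, -14.1, -2.2]
finger_gap: 53.9
grip_force: 29.4
```

>>> {"api": "move_arm", "payload": {"dp": [[0.04, 0, 0.01]], "twist": [[0, 0, 0]], "jaw": [0.4]}}

```text
t: 21.88
tool_pos: [524.3, 141.6, 172.9]
tcp_rot: [[0.016, 1.0, 0.007], [0.967, -0.017, 0.254], [0.254, 0.002, -0.967]]
contact_force: [1.2, -15.7, -2.7]
finger_gap: 53.7
grip_force: 29.6
```

Home at about 15 N against the boss. Release and retreat.

>>> {"api": "move_arm", "payload": {"dp": [[0, 0, 0], [0, 0, 0], [0, 0, 0], [0, 0, 0], [0, 0, 0], [0, 0, 0], [0, 0, -0.2], [0, 0, -0.4], [0, 0, -0.8], [0, 0, -0.8], [0, 0, -0.8], [0, 0, -0.8], [0, 0, -0.8], [0, 0, -0.8]], "twist": [[0, 0, 0], [0, 0, 0], [0, 0, 0], [0, 0, 0], [0, 0, 0], [0, 0, 0], [0, 0, 0], [0, 0, 0], [0, 0, 0], [0, 0, 0], [0, 0, 0], [0, 0, 0], [0, 0, 0], [0, 0, 0]], "jaw": [0.4, 0.4, 1, 1, 1, 1, 1, 1, 1, 1, 1, 1, 1, 1]}}

```text
t: 23.62
tool_pos: [522.7, 109.2, 304.6]
tcp_rot: [[0.016, 1.0, 0.005], [0.966, -0.016, 0.259], [0.259, 0.001, -0.966]]
contact_force: [0.6, -0.5, -0.8]
finger_gap: 88.0
grip_force: 0.0
```

```bash
python3 - <<'E'
from bar import *
s=env.read_state();save(s["tcp_rot"],s["tool_pos"]);check()
crop("top",215,170,100,110,4,"pics/d1.png");crop("side",285,200,100,110,4,"pics/d2.png")
cv2.imwrite("pics/g.png",np.hstack([cv2.imread("pics/d1.png"),cv2.imread("pics/d2.png")]))
for a in(2.5,2.65,2.8):
    X=O+Rs@np.array([37-89*np.cos(a),-12,190+89*np.sin(a)])
    print(a,X.round(1),((proj("top",X)-[215,170])*4).round(1),((proj("side",X)-[285,200])*4+[400,0]).round(1))
E
```

```text
t 23.62 pos [522.7 109.2 304.6] err [0. 0. 0.] roterr [0. 0. 0.] F [ 0.6 -0.5 -0.8] M [-0.18  0.03  0.01] gap 88.0 q [-0.17  0.02  1.67  0.26  1.49 -0.18]
2.5 [631.6 180.2 243.3] [257.2  97.7] [417.2 123.5]
2.65 [638.7 180.  232. ] [259.3  89.9] [406.8 133.2]
2.8 [644.1 179.9 219.8] [261.4  86. ] [399.3 143.9]
```

View pics/g.png

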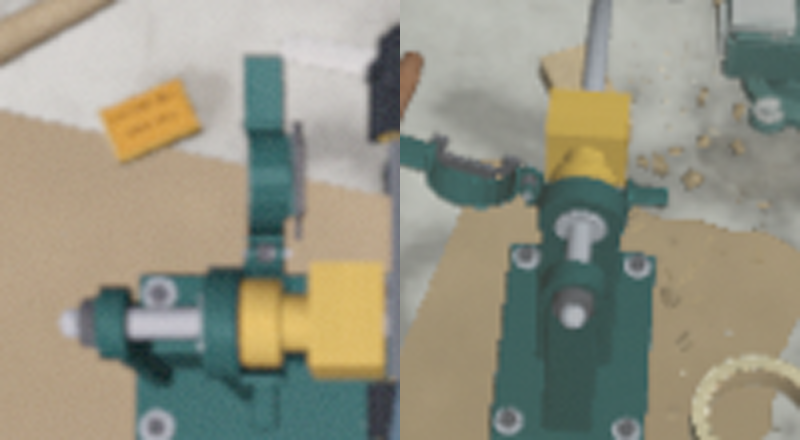

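Bush is flush against the boss (nose at column 243 of the left crop). The cap's ear lies at rows 57–124, column 265. I'll estimate the ear end and plan the pinch.

```bash
cat > capm.py <<'E'
from bar import *
B=np.array([[-1,0,0],[0,1,0],[0,0,-1.]])
RC=Rs@B
def ear(a,dx=0,dy=0,dz=0,r=89,below=12):
    X=np.array([523.2,192.5,0])+Rs@np.array([37-r*np.cos(a)-4.5*np.sin(a),-12,190+r*np.sin(a)+4.5*np.cos(a)])
    return X+[dx,dy,dz-below]
E
python3 - <<'E'
from capm import *
X,g=tri((281.25,184.25),(279.7,236.7));print("ear end",X,g)
im=env.grab_frame("side");hsv=cv2.cvtColor(im,cv2.COLOR_RGB2HSV)
m=cv2.inRange(hsv[220:265,270:320],(75,80,30),(95,255,200))
for r in range(0,45,3): print(220+r,''.join('#' if v else '.' for v in m[r]))
for a in(2.5,2.6,2.7,2.8):
    v=np.array([523.2,192.5,0])+Rs@np.array([37-107*np.cos(a)-4.5*np.sin(a),-12,190+107*np.sin(a)+4.5*np.cos(a)]);print(a,v.round(1),proj("top",v).round(1),proj("side",v).round(1))
E
```

```text
ear end [659.58430394 178.69444835 214.24778412] 3.3840645738191637
220 ..................................................
223 ..................................................
226 ..................................................
229 ..................................................
232 ..................................................
235 ..........##########..............................
238 ..........#############...........................
241 ...................####...........................
244 ........................###########.........#.....
247 .........................#############......#....#
250 ..............................#########...........
253 ..................................................
256 ..................................................
259 ..................................................
262 ..................................................
2.5 [643.  178.5 250.4] [279.8 188. ] [284.8 228.3]
2.6 [649.3 178.4 241.3] [280.2 186.2] [282.5 230.3]
2.7 [654.8 178.3 231.7] [280.7 184.9] [280.6 232.4]
2.8 [659.3 178.2 221.6] [281.1 184.2] [279.1 234.6]
```

```bash
sed -i 's/-4.5\*np.sin(a)/+4.5*np.sin(a)/' capm.py; python3 - <<'E'
from capm import *
e=ear(2.78);print(e)
rows([(RC,e+[-30,-20,110],14,.65),(RC,e+[0,0,50],4,.65),(RC,e,4,.65),(RC,e,1,.65)])
E
```

```text
[644.81512256 178.43060952 205.27602109]
23
dp [[0.15, 0.26, 0.01], [0.12, 0.28, 0.0], [0.08, 0.28, 0.0], [0.06, 0.3, -0.01], [0.02, 0.3, -0.01], [-0.01, 0.3, -0.02], [-0.05, 0.29, -0.02], [-0.08, 0.29, -0.03], [-0.11, 0.28, -0.03], [-0.14, 0.26, -0.03], [-0.17, 0.24, -0.03], [-0.2, 0.23, -0.03], [-0.22, 0.2, -0.03], [-0.24, 0.17, -0.03], [-0.3, 0.21, 0.6], [-0.3, 0.2, 0.6], [-0.29, 0.21, 0.6], [-0.3, 0.2, 0.59], [0.0, 0.0, 0.5], [0.0, 0.0, 0.5], [0.0, 0.0, 0.5], [0.0, 0.0, 0.5], [0.0, 0.0, 0.0]]
tw [[0.005, -0.005, -0.035], [0.004, -0.004, -0.036], [0.005, -0.005, -0.035], [0.005, -0.005, -0.036], [0.004, -0.004, -0.035], [0.005, -0.005, -0.036], [0.005, -0.005, -0.035], [0.004, -0.004, -0.036], [0.005, -0.005, -0.035], [0.005, -0.004, -0.036], [0.005, -0.005, -0.035], [0.004, -0.005, -0.036], [0.005, -0.004, -0.035], [0.005, -0.005, -0.036], [0.0, 0.0, 0.0], [0.0, 0.0, 0.0], [0.0, 0.0, 0.0], [0.0, 0.0, 0.0], [0.0, 0.0, 0.0], [0.0, 0.0, 0.0], [0.0, 0.0, 0.0], [0.0, 0.0, 0.0], [0.0, 0.0, 0.0]]
jaw [0.65, 0.65, 0.65, 0.65, 0.65, 0.65, 0.65, 0.65, 0.65, 0.65, 0.65, 0.65, 0.65, 0.65, 0.65, 0.65, 0.65, 0.65, 0.65, 0.65, 0.65, 0.65, 0.65]
end [644.8 178.3 205.4]
```

```bash
python3 - <<'E'
from h import *
for p in((298,152),(250,152),(262,135),(217,160)):
  for z in(0,60,120,200): print(p,z,plane("top",*p,z).round(0))
for p in((210,383),(227,270),(230,212),(238,330)):
  for z in(0,60): print("side",p,z,plane("side",*p,z).round(0))
E
```

```text
(298, 152) 0 [811. 151.   0.]
(298, 152) 60 [789. 149.  60.]
(298, 152) 120 [767. 146. 120.]
(298, 152) 200 [737. 143. 200.]
(250, 152) 0 [814. 278.   0.]
(250, 152) 60 [791. 268.  60.]
(250, 152) 120 [769. 259. 120.]
(250, 152) 200 [739. 247. 200.]
(262, 135) 0 [860. 246.   0.]
(262, 135) 60 [835. 238.  60.]
(262, 135) 120 [810. 231. 120.]
(262, 135) 200 [777. 221. 200.]
(217, 160) 0 [793. 364.   0.]
(217, 160) 60 [772. 350.  60.]
(217, 160) 120 [750. 336. 120.]
(217, 160) 200 [722. 318. 200.]
side (210, 383) 0 [809. 502.   0.]
side (210, 383) 60 [794. 522.  60.]
side (227, 270) 0 [832. 159.   0.]
side (227, 270) 60 [816. 196.  60.]
side (230, 212) 0 [865. -66.   0.]
side (230, 212) 60 [847. -17.  60.]
side (238, 330) 0 [764. 350.   0.]
side (238, 330) 60 [751. 378.  60.]
```

Cabinet is at x ≥ 750, so it's clear of the gripper. Go.

>>> {"api": "move_arm", "payload": {"dp": [[0.15, 0.26, 0.01], [0.12, 0.28, 0], [0.08, 0.28, 0], [0.06, 0.3, -0.01], [0.02, 0.3, -0.01], [-0.01, 0.3, -0.02], [-0.05, 0.29, -0.02], [-0.08, 0.29, -0.03], [-0.11, 0.28, -0.03], [-0.14, 0.26, -0.03], [-0.17, 0.24, -0.03], [-0.2, 0.23, -0.03], [-0.22, 0.2, -0.03], [-0.24, 0.17, -0.03]], "twist": [[0.005, -0.005, -0.035], [0.004, -0.004, -0.036], [0.005, -0.005, -0.035], [0.005, -0.005, -0.036], [0.004, -0.004, -0.035], [0.005, -0.005, -0.036], [0.005, -0.005, -0.035], [0.004, -0.004, -0.036], [0.005, -0.005, -0.035], [0.005, -0.004, -0.036], [0.005, -0.005, -0.035], [0.004, -0.005, -0.036], [0.005, -0.004, -0.035], [0.005, -0.005, -0.036]], "jaw": [0.65, 0.65, 0.65, 0.65, 0.65, 0.65, 0.65, 0.65, 0.65, 0.65, 0.65, 0.65, 0.65, 0.65]}}

```text
t: 25.52
tool_pos: [614.5, 159.1, 312.2]
tcp_rot: [[-1.0, 0.012, -0.003], [0.012, 1.0, -0.001], [0.003, -0.001, -1.0]]
contact_force: [-0.7, -0.5, 0.4]
finger_gap: 57.3
grip_force: 0.0
```

>>> {"api": "move_arm", "payload": {"dp": [[-0.3, 0.21, 0.6], [-0.3, 0.2, 0.6], [-0.29, 0.21, 0.6], [-0.3, 0.2, 0.59], [0, 0, 0.5], [0, 0, 0.5], [0, 0, 0.5], [0, 0, 0.5], [0, 0, 0], [0, 0, 0]], "twist": [[0, 0, 0], [0, 0, 0], [0, 0, 0], [0, 0, 0], [0, 0, 0], [0, 0, 0], [0, 0, 0], [0, 0, 0], [0, 0, 0], [0, 0, 0]], "jaw": [0.65, 0.65, 0.65, 0.65, 0.65, 0.65, 0.65, 0.65, 0.65, 0.65]}}

```text
t: 26.78
tool_pos: [644.9, 178.7, 204.2]
tcp_rot: [[-1.0, 0.016, -0.001], [0.016, 1.0, -0.001], [0.001, -0.001, -1.0]]
contact_force: [0.6, 0.6, 0.0]
finger_gap: 57.1
grip_force: 0.0
```

>>> {"api": "move_arm", "payload": {"dp": [[0, 0, 0], [0, 0, 0], [0, 0, 0], [0, 0, 0], [0, 0, 0], [0, 0, 0]], "twist": [[0, 0, 0], [0, 0, 0], [0, 0, 0], [0, 0, 0], [0, 0, 0], [0, 0, 0]], "jaw": [0.4, 0.3, 0.1, 0.1, 0.1, 0.1]}}

```text
t: 27.52
tool_pos: [644.7, 180.3, 203.9]
tcp_rot: [[-1.0, 0.015, -0.001], [0.015, 1.0, 0.002], [0.001, 0.002, -1.0]]
contact_force: [0.7, 5.3, -0.2]
finger_gap: 21.4
grip_force: 30.0
```

```bash
python3 - <<'E'
from capm import *
check()
E
```

```text
t 27.52 pos [644.7 180.3 203.9] err [-0.1  2.  -1.4] roterr [-0.003  0.    -0.001] F [ 0.7  5.3 -0.2] M [ 0.86 -0.12 -0.03] gap 21.4 q [ 0.1   0.42  1.38  0.    1.34 -1.46]
```

Ear is pinched (gap 21.4 mm). Now carry it over in an arc.

```bash
python3 - <<'E'
from capm import *
A=np.linspace(2.78,0,30)[1:]
rows([(RC,ear(a,dy=1.8*min(1,(i+1)/3)),1,.1) for i,a in enumerate(A)])
E
```

```text
29
dp [[0.12, 0.03, -0.32], [0.15, 0.02, -0.3], [0.18, 0.03, -0.29], [0.21, 0.0, -0.28], [0.23, 0.0, -0.25], [0.25, 0.0, -0.23], [0.28, 0.0, -0.2], [0.29, 0.0, -0.17], [0.31, 0.0, -0.15], [0.32, 0.0, -0.12], [0.33, 0.0, -0.08], [0.34, 0.0, -0.06], [0.34, 0.0, -0.02], [0.34, 0.0, 0.01], [0.34, 0.0, 0.05], [0.33, 0.0, 0.08], [0.32, 0.0, 0.1], [0.32, 0.0, 0.14], [0.29, 0.0, 0.17], [0.28, 0.0, 0.2], [0.26, 0.0, 0.22], [0.24, 0.0, 0.24], [0.21, 0.0, 0.27], [0.19, 0.0, 0.29], [0.16, 0.0, 0.3], [0.13, 0.0, 0.32], [0.09, 0.0, 0.32], [0.07, 0.01, 0.34], [0.03, 0.0, 0.34]]
tw [[0.0, 0.0, 0.0], [0.0, 0.0, 0.0], [0.0, 0.0, 0.0], [0.0, 0.0, 0.0], [0.0, 0.0, 0.0], [0.0, 0.0, 0.0], [0.0, 0.0, 0.0], [0.0, 0.0, 0.0], [0.0, 0.0, 0.0], [0.0, 0.0, 0.0], [0.0, 0.0, 0.0], [0.0, 0.0, 0.0], [0.0, 0.0, 0.0], [0.0, 0.0, 0.0], [0.0, 0.0, 0.0], [0.0, 0.0, 0.0], [0.0, 0.0, 0.0], [0.0, 0.0, 0.0], [0.0, 0.0, 0.0], [0.0, 0.0, 0.0], [0.0, 0.0, 0.0], [0.0, 0.0, 0.0], [0.0, 0.0, 0.0], [0.0, 0.0, 0.0], [0.0, 0.0, 0.0], [0.0, 0.0, 0.0], [0.0, 0.0, 0.0], [0.0, 0.0, 0.0], [0.0, 0.0, 0.0]]
jaw [0.1, 0.1, 0.1, 0.1, 0.1, 0.1, 0.1, 0.1, 0.1, 0.1, 0.1, 0.1, 0.1, 0.1, 0.1, 0.1, 0.1, 0.1, 0.1, 0.1, 0.1, 0.1, 0.1, 0.1, 0.1, 0.1, 0.1, 0.1, 0.1]
end [471.1 183.3 182.4]
```

>>> {"api": "move_arm", "payload": {"dp": [[0.12, 0.03, -0.32], [0.15, 0.02, -0.3], [0.18, 0.03, -0.29], [0.21, 0, -0.28]], "twist": [[0, 0, 0], [0, 0, 0], [0, 0, 0], [0, 0, 0]], "jaw": [0.1, 0.1, 0.1, 0.1]}}

```text
t: 28.02
tool_pos: [627.8, 180.6, 233.8]
tcp_rot: [[-1.0, 0.016, -0.002], [0.016, 1.0, -0.001], [0.002, -0.001, -1.0]]
contact_force: [1.8, 0.0, -4.2]
finger_gap: 21.4
grip_force: 30.0
```

>>> {"api": "move_arm", "payload": {"dp": [[0.23, 0, -0.25], [0.25, 0, -0.23], [0.28, 0, -0.2], [0.29, 0, -0.17], [0.31, 0, -0.15]], "twist": [[0, 0, 0], [0, 0, 0], [0, 0, 0], [0, 0, 0], [0, 0, 0]], "jaw": [0.1, 0.1, 0.1, 0.1, 0.1]}}

```text
t: 28.65
tool_pos: [594.0, 181.2, 259.0]
tcp_rot: [[-1.0, 0.016, -0.001], [0.016, 1.0, -0.001], [0.001, -0.001, -1.0]]
contact_force: [1.7, -3.2, -4.0]
finger_gap: 21.8
grip_force: 30.0
```

>>> {"api": "move_arm", "payload": {"dp": [[0.32, 0, -0.12], [0.33, 0, -0.08], [0.34, 0, -0.06], [0.34, 0, -0.02], [0.34, 0, 0.01], [0.34, 0, 0.05]], "twist": [[0, 0, 0], [0, 0, 0], [0, 0, 0], [0, 0, 0], [0, 0, 0], [0, 0, 0]], "jaw": [0.1, 0.1, 0.1, 0.1, 0.1, 0.1]}}

```text
t: 29.4
tool_pos: [544.3, 182.0, 265.5]
tcp_rot: [[-1.0, 0.016, 0.001], [0.016, 1.0, -0.001], [-0.001, -0.001, -1.0]]
contact_force: [2.2, -4.6, 2.3]
finger_gap: 21.2
grip_force: 30.0
```

>>> {"api": "move_arm", "payload": {"dp": [[0.33, -0.03, 0.08], [0.32, -0.03, 0.1], [0.32, 0, 0.14], [0.29, 0, 0.17], [0.28, 0, 0.2], [0.26, 0, 0.22], [0.24, 0, 0.24]], "twist": [[0, 0, 0], [0, 0, 0], [0, 0, 0], [0, 0, 0], [0, 0, 0], [0, 0, 0], [0, 0, 0]], "jaw": [0.1, 0.1, 0.1, 0.1, 0.1, 0.1, 0.1]}}

```text
t: 30.28
tool_pos: [491.8, 182.7, 236.2]
tcp_rot: [[-1.0, 0.015, -0.002], [0.015, 1.0, 0.001], [0.002, 0.001, -1.0]]
contact_force: [-0.7, 0.7, 4.3]
finger_gap: 21.2
grip_force: 30.0
```

>>> {"api": "move_arm", "payload": {"dp": [[0.21, 0, 0.27], [0.19, 0, 0.29], [0.16, 0, 0.3], [0.13, 0, 0.32]], "twist": [[0, 0, 0], [0, 0, 0], [0, 0, 0], [0, 0, 0]], "jaw": [0.1, 0.1, 0.1, 0.1]}}

```text
t: 30.78
tool_pos: [474.2, 182.8, 205.6]
tcp_rot: [[-1.0, 0.015, -0.004], [0.015, 1.0, 0.001], [0.004, 0.001, -1.0]]
contact_force: [-3.3, 2.5, 4.9]
finger_gap: 21.3
grip_force: 30.0
```

>>> {"api": "move_arm", "payload": {"dp": [[0.09, 0, 0.32], [0.07, 0, 0.34], [0.03, 0, 0.34]], "twist": [[0, 0, 0], [0, 0, 0], [0, 0, 0]], "jaw": [0.1, 0.1, 0.1]}}

```text
t: 31.15
tool_pos: [469.3, 182.9, 180.1]
tcp_rot: [[-1.0, 0.015, -0.004], [0.015, 1.0, 0.001], [0.004, 0.001, -1.0]]
contact_force: [-3.8, 4.2, 2.1]
finger_gap: 21.5
grip_force: 30.0
```

>>> {"api": "move_arm", "payload": {"dp": [[0, 0, 0.06], [0, 0, 0.06], [0, 0, 0]], "twist": [[0, 0, 0], [0, 0, 0], [0, 0, 0]], "jaw": [0.1, 0.1, 0.1]}}

```text
t: 31.52
tool_pos: [469.2, 182.9, 177.5]
tcp_rot: [[-1.0, 0.015, -0.005], [0.015, 1.0, 0.001], [0.005, 0.001, -1.0]]
contact_force: [-6.6, 3.7, 4.3]
finger_gap: 21.2
grip_force: 30.0
```

>>> {"api": "move_arm", "payload": {"dp": [[0, 0, 0], [0, 0, 0], [0, 0, 0], [0, 0, -0.5], [0, 0, -0.8], [0, 0, -0.8], [0, 0, -0.8], [0, 0, -0.8], [0.8, 0, -0.8], [0.8, 0, 0], [0.8, 0, 0], [0.8, 0, 0]], "twist": [[0, 0, 0], [0, 0, 0], [0, 0, 0], [0, 0, 0], [0, 0, 0], [0, 0, 0], [0, 0, 0], [0, 0, 0], [0, 0, 0], [0, 0, 0], [0, 0, 0], [0, 0, 0]], "jaw": [0.6, 0.6, 0.6, 0.6, 0.6, 0.6, 0.6, 0.6, 0.6, 0.6, 0.6, 0.6]}}

```text
t: 33.02
tool_pos: [390.6, 183.2, 291.6]
tcp_rot: [[-1.0, 0.016, -0.0], [0.016, 1.0, -0.001], [0.0, -0.001, -1.0]]
contact_force: [-0.6, -0.1, 0.0]
finger_gap: 52.8
grip_force: 0.0
```

```bash
python3 - <<'E'
from capm import *
s=env.read_state();save(s["tcp_rot"],s["tool_pos"]);check()
crop("top",215,190,100,110,4,"pics/d1.png");crop("side",285,200,100,110,4,"pics/d2.png")
cv2.imwrite("pics/i.png",np.hstack([cv2.imread("pics/d1.png"),cv2.imread("pics/d2.png")]))
E
```

```text
t 33.02 pos [390.6 183.2 291.6] err [0. 0. 0.] roterr [0. 0. 0.] F [-0.6 -0.1  0. ] M [ 0.03  0.03 -0.05] gap 52.8 q [ 0.16 -0.2   1.88 -0.    1.46 -1.39]
```

View pics/i.png

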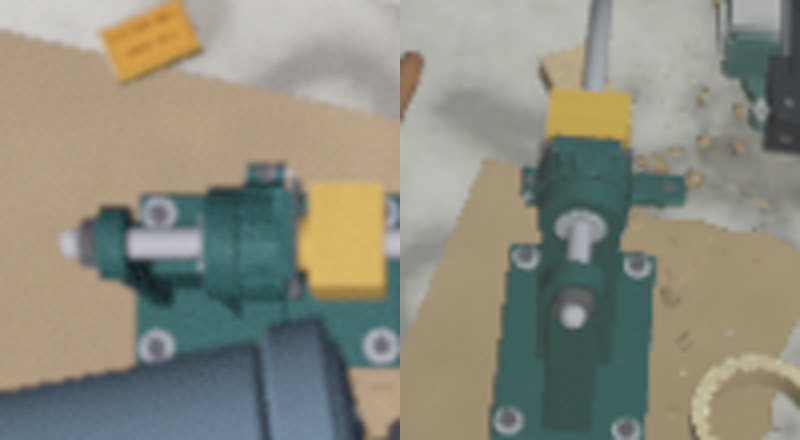

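The cap looks shut: its ring is over the nose and the lip is in the groove by (298,230) in the left crop. I'll confirm by pressing on the ear with closed fingers.

>>> {"api": "move_arm", "payload": {"dp": [[-0.76, 0, 0], [-0.76, -0.03, 0.4], [-0.76, -0.03, 0.8], [-0.76, -0.03, 0.8], [0, 0, 0.6], [0, 0, 0.3], [0, 0, 0.3], [0, 0, 0.2], [0, 0, 0]], "twist": [[0, 0, 0], [0, 0, 0], [0, 0, 0], [0, 0, 0], [0, 0, 0], [0, 0, 0], [0, 0, 0], [0, 0, 0], [0, 0, 0]], "jaw": [0, 0, 0, 0, 0, 0, 0, 0, 0]}}

```text
t: 34.25
tool_pos: [466.7, 179.8, 205.6]
tcp_rot: [[-1.0, 0.016, -0.001], [0.016, 1.0, -0.001], [0.001, -0.001, -1.0]]
contact_force: [-0.7, 0.0, 0.2]
finger_gap: 0.9
grip_force: 0.0
```

>>> {"api": "move_arm", "payload": {"dp": [[0, 0, 0.1], [0, 0, 0.1], [0, 0, 0.1]], "twist": [[0, 0, 0], [0, 0, 0], [0, 0, 0]], "jaw": [0, 0, 0]}}

```text
t: 34.62
tool_pos: [467.0, 179.8, 198.1]
tcp_rot: [[-1.0, 0.016, -0.001], [0.016, 1.0, -0.001], [0.001, -0.001, -1.0]]
contact_force: [-3.7, -0.4, 13.8]
finger_gap: 0.3
grip_force: 7.0
```

Contact comes at z = 198 mm with 14 N, which matches the shut height of the ear top. Retreat and hand in.

>>> {"api": "move_arm", "payload": {"dp": [[0, 0, 0], [0, 0, -0.4], [0, 0, -0.8], [0, 0, -0.8], [0, 0, -0.8], [0.6, 0, -0.8], [0.6, 0, 0], [0.6, 0, 0], [0, 0, 0], [0, 0, 0]], "twist": [[0, 0, 0], [0, 0, 0], [0, 0, 0], [0, 0, 0], [0, 0, 0], [0, 0, 0], [0, 0, 0], [0, 0, 0], [0, 0, 0], [0, 0, 0]], "jaw": [0, 0, 0, 0, 0, 0, 0, 0.3, 0.3, 0.3]}}

```text
t: 35.88
tool_pos: [421.9, 180.5, 287.6]
tcp_rot: [[-1.0, 0.016, -0.002], [0.016, 1.0, -0.001], [0.002, -0.001, -1.0]]
contact_force: [0.3, -0.3, -0.3]
finger_gap: 26.4
grip_force: 0.0
```

```bash
python3 - <<'E'
from capm import *
print(env.job_done())
E
```

```text
the job is handed in; nothing more can be done
None
```

The bush is home against the boss, the cap is shut with its lip in the groove, everything is released, and the job was handed in at about 36 s; the hand-in call gave no verdict.

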